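# Show that a second-hand disc player's lid latch works

### The job

Show a buyer that the push-latch lid of the disc player works, using only the fingertips: press the ribbed pad at the front of the lid down once and let go, so that the lid pops up and stands fully open on its own, then press the pad again until the lid latches, and draw back, leaving it shut. Press gently and only on the pad, as the rest of the lid scratches; do not shove or lift the player, and leave the things standing around it alone.

Things in the scene. Friction and masses are not known exactly. Their poses are not given: they have to be found in the camera images.
- player: Portable disc player, grey plastic, 200 mm deep (x) x 280 wide (y) x 85 high to the case rim, 2 to 3 kg, loose on the table. Black keys and a dial up to 8 mm high on its top beside the lid; fixed bar handle along the far edge, top 97 mm above the table. Origin: centre of its underside; +x to its rear (hinge side, away from the robot), +y to its left, +z up.
- lid (a joint): Angle of the lid, rad: 0 shut and latched, 0.75 fully open (stop), -0.045 pressed fully down (stop). Push-push latch: press from shut to the lower stop (5.4 mm at the push place) and let go: a spring swings it fully open in about 1 s; press from open to the lower stop and let go: it rises to 0 and stays latched. Press below -0.04 to be sure. Spring 2 to 4 N at the push place; the stop is rigid.
- lid_push (a point): Push place: on the top face of the lid's push pad, a raised ribbed grey pad 80 mm wide x 68 mm deep at the middle of the lid's front; 120 mm from the hinge line, 28 mm from the front edge, midway across. Moves with the lid: fully open it stands 79 mm higher and 39 mm nearer the hinge, so start the second press there. Axes: x along the lid to the hinge, y along the hinge, z out of the top face.
- lid_hinge (a point): Middle of the lid's hinge line, at the lid's rear, 87 mm above the table; its y is the hinge axis. Opening raises the lid's front edge. Shut, the push pad's top face is 10 mm above the hinge line, 97 mm above the table and 12 mm above the case rim.
- mug: White ceramic mug, 80 mm diameter, 95 mm high, standing near the player: leave alone. Origin: centre of its underside.
- jar: Amber glass jar with a metal cap, 72 mm diameter, 100 mm high, standing near the player: leave alone. Origin: centre of its underside.
- candlestick: Brass candlestick, foot 72 mm diameter, 108 mm high, standing near the player: leave alone. Origin: centre of its underside.
- lid_plate: The rest of the lid, a smooth black plate that scratches: not to be pressed. 148 mm from hinge to front edge, 150 mm wide, 8 mm thick, in the middle of the player's top; shut, its top is 93 mm above the table. The push pad stands 4 mm proud of it, from 80 to 148 mm from the hinge and 40 mm to either side of the middle. Origin and axes: those of the hinge point, turning with the lid.

How it is judged:
By the outcome, as a careful person would: the job done as asked, in the order asked, and still so for the second after the job is handed in, with the robot touching nothing.
It also fails if it takes over 48 s, if anything falls off the work surface, if the arm or the gripper's body presses on something with over 40 N, if the wrist force passes 120 N, or if a joint passes its speed limit or range.

### The arm

A 7-joint arm with a two-finger parallel gripper is mounted at the origin on the work surface. World frame = base frame: x ahead of the robot, y to its left, z up, the work surface at z = 0. Lengths are in m, angles in degrees, forces in N, time in s.
With the tool pointing down it reaches from about 0.425 to 0.875 m from the base axis. Payload 4.7 kg.
Tool frame: the origin (TCP) lies on the mounting face of the last link; the fingertips stand 182 mm ahead of it and the grasp point (between the pads) lies 164 mm ahead of it; z points along the fingers, y is the line along which they close (so a half turn about z gives the same grasp; the last joint's range is limited). The gripper opens to 87 mm and grips with 3 to 60 N. Pads are 19 mm wide; open, the fingers measure 117 mm over their backs; the gripper's body (75 mm by 190 mm) begins 51 mm behind the grasp point.
Start: joints at [67.901, 18.392, -4.016, 83.108, 1.295, 78.541, -3.26], TCP at [0.253, -0.599, 0.405] pointing down, gripper open.
Joint ranges: [-163.93, 163.93], [-17.29, 119.83], [-79.2, 71.16], [3.27, 140.29], [-89.18, 269.18], [5.43, 117.66], [-154.24, 154.24]. Speed limits (degrees/s): [147.25, 147.25, 180, 180, 180, 180, 180].

### API

Orientations are given as [roll, pitch, yaw] about the fixed x, y, z axes, in that order (R = Rz(yaw) Ry(pitch) Rx(roll)).
In Python, from cell import env gives the robot as it stands.
- The arm moves only by the tool servo_tool, never from a script. Its argument "plan" is a list of rows, each an object with "xyz": the shift along the tool's x, y, z in cm, a list of three; "twist": the turn, a rotation vector about the tool's x, y, z in degrees, a list of three; "jaw": the closure, from 0 (fully open) to 1 (shut). In form: [{"xyz": [x, y, z], "twist": [wx, wy, wz], "jaw": jaw}, ...]. A call has 1 to 10 rows; each row is the pose to reach, as a shift and turn from the pose commanded when the call began, along the tool's axes at that moment; what a row does not reach only later rows make up. A row lasts 1/12 s, in which the tool goes at most 41.7 mm and 7.16 degrees, less where a joint would pass 70% of its speed; a pose out of reach is approached as far as the arm can. A call with a gripper value outside its range is refused whole. The fingers move at their own pace and stop on an object; "newtons" is the grip in N (left out, the last holds). Time passes only in rows, so rows that repeat a pose let the fingers close. It gives the time, the measured TCP pose, the force, the opening and the grip force at its end, in the units of the state.
- env.get_obs(): the state, without advancing time (a new reading comes with each control period).
- env.read_camera(name): name is "side" or "top" or "wrist"; returns a dict with "img" (420x560x3 uint8, red, green, blue), "camera_matrix" (3x3 intrinsics, pixels), "k1" (the pictures are not rectified: a ray, as slopes to the right and down, at radius r is drawn at 1 + k1 r^2 times it, then the intrinsics apply), "R" (3x3) and "t" (3): a world point X has camera coordinates R X + t. Camera axes: x right, y down, z forward; pixel columns grow to the right and rows downward; lengths in m; the calibration is good to about 2 mm. A picture is of the moment at which its call begins. There is no depth.
- env.sign_off(): hands the job in; it is judged then, once.
The state is a dict: "time_s": time; "qpos": joint angles; "joint_velocities": joint speeds; "effort": joint torques, N m; "tool_pos": TCP position; "tool_rot": TCP orientation; "force": force on the tool from outside, world axes, zero at the start; "wrist_torque": the same for the moment, N m; "grip_width": finger opening in m; "grasp_force": force on a finger pad.
Only numpy, scipy, OpenCV 4.12 (cv2) and the standard library are available. Lean on these libraries where they do the work, as an engineer would, in place of code of your own. Each camera call takes 0.05 s, during which the arm holds its last target. There are 200 camera calls.

## Working session

There is one attempt and no reset: what is moved stays moved. The work goes in short steps, Python scripts to look and compute and a tool call to move; the robot and the scene stay as the last step left them, time stands still between calls to the robot, and variables do not carry over. Pictures are saved under pics/ and viewed, at most 10 in all, crops included, and the job is handed in when it is done.

Besides the shell and the picture viewer there is one more tool, called after "Emit:" as name(argument=value, ...), one argument or row to a line, values as JSON. servo_tool: Moves the arm, as the interface text tells. Its arguments: {"type":"object","properties":{"plan":{"type":"array","items":{"type":"object","properties":{"xyz":{"type":"array","items":{"type":"number"}},"twist":{"type":"array","items":{"type":"number"}},"jaw":{"type":"number"}}}},"newtons":{"type":"number"}},"required":["plan"]}

```bash
mkdir -p pics
cat > h.py <<'E'
import numpy as np, cv2
from cell import env
def snap(n,f):
    c=env.read_camera(n); cv2.imwrite(f'pics/{f}.png',c['img'][:,:,::-1]); np.savez(f'pics/{f}.npz',**{k:np.array(c[k]) for k in ('img','camera_matrix','k1','R','t')})
def ray(f,u,v,z):
    c=np.load(f'pics/{f}.npz'); K=c['camera_matrix'];k=float(c['k1'])
    d=np.array([(u-K[0,2])/K[0,0],(v-K[1,2])/K[1,1]]); s=d.copy()
    for _ in range(30): s=d/(1+k*(s@s))
    R,t=c['R'],c['t']; o=-R.T@t; w=R.T@np.array([s[0],s[1],1]); return o+w*(z-o[2])/w[2]
def proj(f,X):
    c=np.load(f'pics/{f}.npz');p=c['R']@np.array(X)+c['t'];s=p[:2]/p[2];s=s*(1+float(c['k1'])*(s@s));K=c['camera_matrix'];return s*[K[0,0],K[1,1]]+K[:2,2]
E
python3 - <<'E'
from h import *
snap('top','top0');snap('side','side0')
a=cv2.imread('pics/top0.png');b=cv2.imread('pics/side0.png')
cv2.imwrite('pics/top0b.png',cv2.resize(a,(800,600)));cv2.imwrite('pics/side0b.png',cv2.resize(b,(800,600)))
for f in('top0','side0'):
    c=np.load(f'pics/{f}.npz');print(-c['R'].T@c['t'],c['R'][2],c['camera_matrix'][0,0])
o=env.get_obs();print(o['time_s'],o['tool_pos'],o['tool_rot'],o['force'])
E
```

```text
[0.43357255 0.08333092 1.71727878] [ 0.06930681  0.00785154 -0.99756449] 541.6017158784584
[0.34651175 1.36918883 0.92836613] [ 0.13846279 -0.82294243 -0.55099348] 542.9310681712406
0.1 [ 0.25288552 -0.59859079  0.40380092] [-1.79904887e+02  6.61687569e-03  2.29071055e+01] [-0.1284413   0.76717465  1.2783968 ]
```

View pics/top0b.png

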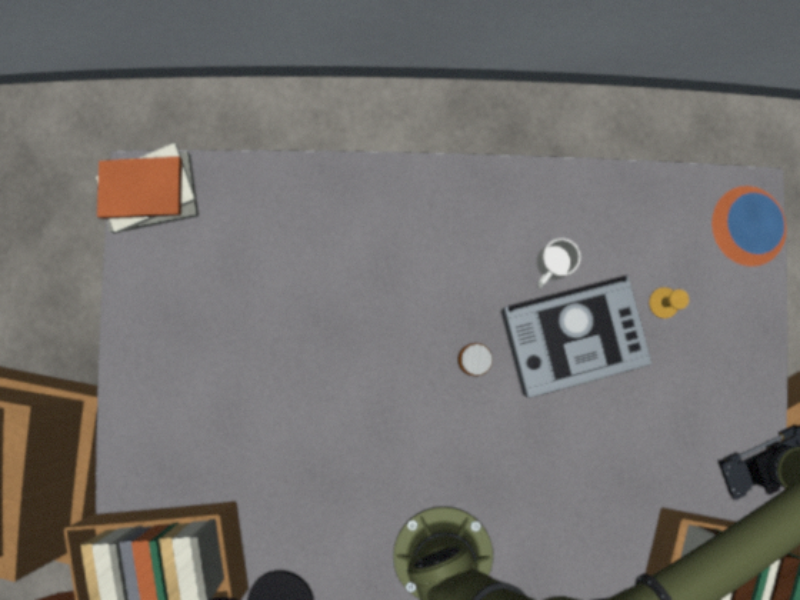

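View pics/side0b.png

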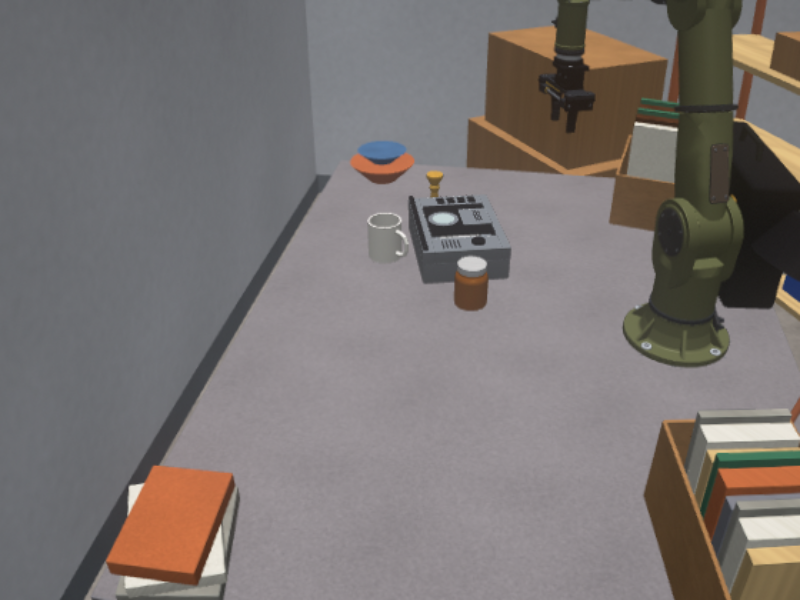

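The top view shows the player at about (577,335) of 800x600, turned about 15°, with the pad at about (585,355). The jar is at (476,360), the mug at (560,258) and the candlestick at (668,301). I'll enlarge this area.

Run:
```python
from h import *
a=cv2.imread('pics/top0.png')
cv2.imwrite('pics/crop.png',cv2.resize(a[185:285,345:465],None,fx=6,fy=6,interpolation=cv2.INTER_CUBIC))
```

```text
(no output)
```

View pics/crop.png

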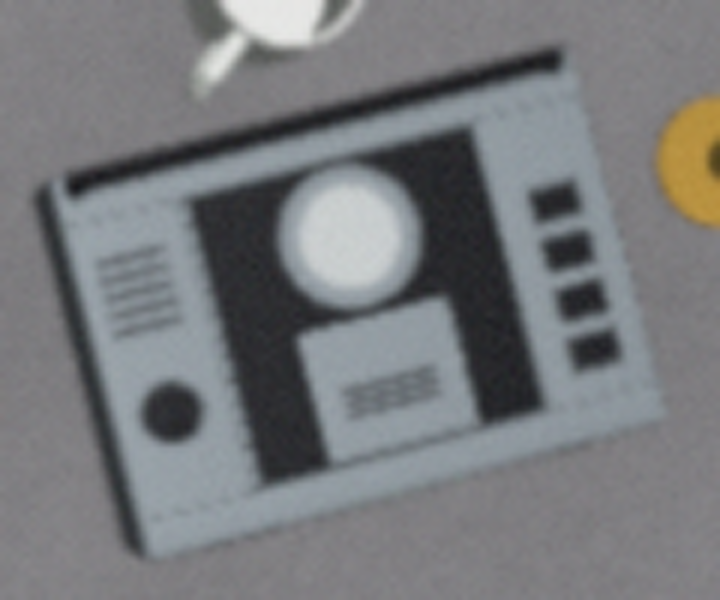

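Crop pixels: the pad corners are (297,335), (444,298), (480,422) and (328,465), and the plate corners are (193,200), (472,128), (545,405) and (262,483). I'll fit the hinge pose to them.

Run:
```python
from h import *
from scipy.optimize import least_squares
px=[(297,335),(444,298),(480,422),(328,465),(193,200),(472,128),(545,405),(262,483)]
px=np.array(px)/6+[345-.4,185-.4]
M=[(-80,40,97),(-80,-40,97),(-148,-40,97),(-148,40,97),(0,75,93),(0,-75,93),(-148,-75,93),(-148,75,93)]
M=np.array(M)/1000
W=lambda p:[(p[0]+np.cos(p[2])*m[0]-np.sin(p[2])*m[1],p[1]+np.sin(p[2])*m[0]+np.cos(p[2])*m[1],m[2]) for m in M]
f=lambda p:np.ravel([proj('top0',w) for w in W(p)]-px)
r=least_squares(f,[.6,-.25,.2],x_scale=[.1,.1,.1]);p=r.x
print(p[:2],np.degrees(p[2]),r.fun.reshape(-1,2).round(1).tolist())
def at(x,y=0):return p[:2]+[np.cos(p[2])*x-np.sin(p[2])*y,np.sin(p[2])*x+np.cos(p[2])*y]
P=at(-.12);print('push',P, np.hypot(*P))
for n,u,v,z in(('jar',476,360,.1),('mug',562,258,.095),('cand',679,299,.108)):
  print(n,ray('top0',u*.7,v*.7,z))
o=env.get_obs();print(o['tool_pos'],o['tool_rot'],o['grip_width'])
from scipy.spatial.transform import Rotation as Ro
R=Ro.from_euler('xyz',o['tool_rot'],degrees=True)
print('shift in tool cm',R.inv().apply([*P,.40]-o['tool_pos'])*100)
print(R.as_matrix().round(3), proj('side0',[*P,.097])/.7)
```

```text
[ 0.56113614 -0.25556604] 15.353634025880789 [[-0.1, -0.1], [0.6, -0.5], [0.2, 0.6], [0.4, 0.1], [-0.7, -0.4], [-0.2, -0.4], [-0.2, 0.6], [0.0, 0.0]]
push [ 0.44541894 -0.28733914] 0.5300583152175259
jar [ 0.43495549 -0.05444701  0.1       ]
mug [ 0.65477981 -0.23517834  0.095     ]
cand [ 0.57206378 -0.48880307  0.108     ]
[ 0.25288552 -0.59859079  0.40380092] [-1.79904887e+02  6.61687569e-03  2.29071055e+01] 0.08711051475606191
shift in tool cm [ 29.85011494 -21.17575535   0.41179802]
[[ 0.921  0.389 -0.001]
 [ 0.389 -0.921  0.001]
 [-0.    -0.002 -1.   ]] [476.3950687  216.27263258]
```

The fit is good: residuals are at most 0.7 px and the radius is 0.53 m, within reach. The jar, mug and candlestick are all clear of the path. I'll move above the pad with the jaws closed.

Emit:
servo_tool(
  plan=[
    {"xyz": [1.5,-1.1,0],"twist": [0,0,0.5],"jaw": 1},
    {"xyz": [4.5,-3.2,0],"twist": [0,0,1.5],"jaw": 1},
    {"xyz": [8,-5.7,0],"twist": [0,0,2.5],"jaw": 1},
    {"xyz": [11.5,-8.2,0],"twist": [0,0,3.5],"jaw": 1},
    {"xyz": [15,-10.6,0],"twist": [0,0,4.5],"jaw": 1},
    {"xyz": [18.5,-13.1,0],"twist": [0,0,5.5],"jaw": 1},
    {"xyz": [22,-15.6,0],"twist": [0,0,6.5],"jaw": 1},
    {"xyz": [25.5,-18.1,0],"twist": [0,0,7.5],"jaw": 1},
    {"xyz": [28.5,-20.2,0],"twist": [0,0,7.5],"jaw": 1},
    {"xyz": [29.85,-21.2,0.4],"twist": [0,0,7.5],"jaw": 1},
  ],
)

```text
time_s: 0.93
tool_pos: [0.4485, -0.2814, 0.4014]
tool_rot: [-180.0, -0.2, 15.8]
force: [0.5, -0.2, 0.0]
grip_width: 0.0283
grasp_force: 0.0
```

Emit:
servo_tool(
  plan=[
    {"xyz": [0,0,1.5],"twist": [0,0,0],"jaw": 1},
    {"xyz": [0,0,4],"twist": [0,0,0],"jaw": 1},
    {"xyz": [0,0,6.5],"twist": [0,0,0],"jaw": 1},
    {"xyz": [0,0,8],"twist": [0,0,0],"jaw": 1},
    {"xyz": [0,0,8.5],"twist": [0,0,0],"jaw": 1},
    {"xyz": [0,0,8.5],"twist": [0,0,0],"jaw": 1},
    {"xyz": [0,0,8.5],"twist": [0,0,0],"jaw": 1},
  ],
)

```text
time_s: 1.52
tool_pos: [0.4456, -0.2874, 0.3163]
tool_rot: [180.0, -0.0, 15.4]
force: [0.2, -1.2, 0.5]
grip_width: 0.0005
grasp_force: 0.0
```

Run:
```python
from h import *
snap('wrist','w1');snap('side','s1')
a=cv2.imread('pics/w1.png');b=cv2.imread('pics/s1.png')[110:230,260:400]
cv2.imwrite('pics/m1.png',np.hstack([cv2.resize(a,(400,300)),cv2.resize(b,(350,300))]))
o=env.get_obs();print({k:np.round(o[k],4).tolist() for k in('time_s','tool_pos','tool_rot','force','grip_width')})
```

```text
{'time_s': 1.6167, 'tool_pos': [0.4459, -0.2876, 0.3171], 'tool_rot': [179.8946, -0.0865, 15.4009], 'force': [0.4824, 0.1646, -0.0028], 'grip_width': 0.0003}
```

View pics/m1.png

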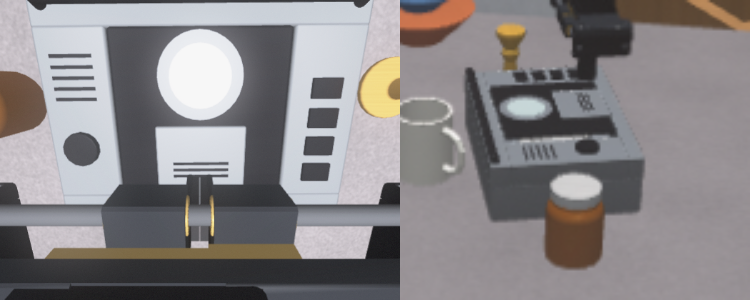

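The wrist view shows the fingers centred across the pad (tip column 201; pad spans 156–245; its rear edge is at row 127). I'll refine the fore-aft position from these close pixels.

Run:
```python
from h import *
th=np.radians(15.35);u=np.array([np.cos(th),np.sin(th)]);v=np.array([-u[1],u[0]])
P=np.array([.4454,-.2873])
for n,x,y,z in(('padRL',156,127,.097),('padRR',244,127,.097),('plateRL',107,27,.093),('plateRR',285,26,.093)):
  w=ray('w1',x*1.4,y*1.4,z)[:2];print(n,w,'player axes rel push mm',1000*((w-P)@u),1000*((w-P)@v))
```

```text
padRL [ 0.47418599 -0.24099348] player axes rel push mm 40.01711679303509 37.03454076584318
padRR [ 0.49430492 -0.31400397] player axes rel push mm 40.09138656987826 -38.69720227020918
plateRL [ 0.54057481 -0.18648679] player axes rel push mm 118.46635199241095 72.02271103244044
plateRR [ 0.5782454  -0.32042316] player axes rel push mm 119.33819468119908 -67.10767906773532
```

The pad position is confirmed to within about 1 mm. Descending.

Emit:
servo_tool(
  plan=[
    {"xyz": [0,0,1],"jaw": 1,"twist": [0,0,0]},
    {"xyz": [0,0,2.2],"jaw": 1,"twist": [0,0,0]},
    {"xyz": [0,0,3.0],"jaw": 1,"twist": [0,0,0]},
    {"xyz": [0,0,3.4],"jaw": 1,"twist": [0,0,0]},
    {"xyz": [0,0,3.6],"jaw": 1,"twist": [0,0,0]},
    {"xyz": [0,0,3.7],"jaw": 1,"twist": [0,0,0]},
    {"xyz": [0,0,3.7],"jaw": 1,"twist": [0,0,0]},
  ],
)

```text
time_s: 2.2
tool_pos: [0.4453, -0.2872, 0.2786]
tool_rot: [-180.0, 0.0, 15.4]
force: [-1.8, 0.7, 0.9]
grip_width: 0.0002
grasp_force: 1.1
```

Emit:
servo_tool(
  plan=[
    {"xyz": [0,0,0.1],"jaw": 1,"twist": [0,0,0]},
    {"xyz": [0,0,0.2],"jaw": 1,"twist": [0,0,0]},
    {"xyz": [0,0,0.3],"jaw": 1,"twist": [0,0,0]},
    {"xyz": [0,0,0.3],"jaw": 1,"twist": [0,0,0]},
    {"xyz": [0,0,0.3],"jaw": 1,"twist": [0,0,0]},
  ],
)

```text
time_s: 2.62
tool_pos: [0.4455, -0.2874, 0.2759]
tool_rot: [180.0, -0.0, 15.4]
force: [-2.4, 0.5, 3.0]
grip_width: 0.0003
grasp_force: 1.5
```

Emit:
servo_tool(
  plan=[
    {"xyz": [0,0,0.1],"jaw": 1,"twist": [0,0,0]},
    {"xyz": [0,0,0.15],"jaw": 1,"twist": [0,0,0]},
    {"xyz": [0,0,0.15],"jaw": 1,"twist": [0,0,0]},
  ],
)

```text
time_s: 2.87
tool_pos: [0.4455, -0.2874, 0.2744]
tool_rot: [180.0, -0.0, 15.4]
force: [-1.3, 0.0, 4.4]
grip_width: 0.0004
grasp_force: 2.0
```

Emit:
servo_tool(
  plan=[
    {"xyz": [0,0,0.05],"jaw": 1,"twist": [0,0,0]},
    {"xyz": [0,0,0.1],"jaw": 1,"twist": [0,0,0]},
    {"xyz": [0,0,0.1],"jaw": 1,"twist": [0,0,0]},
  ],
)

```text
time_s: 3.12
tool_pos: [0.4455, -0.2874, 0.2739]
tool_rot: [180.0, 0.0, 15.4]
force: [-2.8, 1.6, 7.1]
grip_width: 0.0004
grasp_force: 3.9
```

Emit:
servo_tool(
  plan=[
    {"xyz": [0,0,0.05],"jaw": 1,"twist": [0,0,0]},
    {"xyz": [0,0,0.05],"jaw": 1,"twist": [0,0,0]},
    {"xyz": [0,0,0.05],"jaw": 1,"twist": [0,0,0]},
  ],
)

```text
time_s: 3.37
tool_pos: [0.4455, -0.2874, 0.2737]
tool_rot: [180.0, 0.0, 15.4]
force: [-3.9, 1.4, 9.8]
grip_width: 0.0004
grasp_force: 4.8
```

The lid is on the stop: force is rising with no further travel. Releasing upward.

Emit:
servo_tool(
  plan=[
    {"xyz": [0,0,-3],"jaw": 1,"twist": [0,0,0]},
    {"xyz": [0,0,-7],"jaw": 1,"twist": [0,0,0]},
    {"xyz": [0,0,-11],"jaw": 1,"twist": [0,0,0]},
    {"xyz": [0,0,-14],"jaw": 1,"twist": [0,0,0]},
    {"xyz": [0,0,-16],"jaw": 1,"twist": [0,0,0]},
    {"xyz": [0,0,-16.5],"jaw": 1,"twist": [0,0,0]},
    {"xyz": [0,0,-16.5],"jaw": 1,"twist": [0,0,0]},
    {"xyz": [0,0,-16.5],"jaw": 1,"twist": [0,0,0]},
    {"xyz": [0,0,-16.5],"jaw": 1,"twist": [0,0,0]},
    {"xyz": [0,0,-16.5],"jaw": 1,"twist": [0,0,0]},
  ],
)

```text
time_s: 4.2
tool_pos: [0.4451, -0.2872, 0.4357]
tool_rot: [-179.9, 0.1, 15.4]
force: [-0.8, -0.4, -0.1]
grip_width: 0.0002
grasp_force: 0.0
```

Emit:
servo_tool(
  plan=[
    {"xyz": [0,0,0],"jaw": 1,"twist": [0,0,0]},
    {"xyz": [0,0,0],"jaw": 1,"twist": [0,0,0]},
    {"xyz": [0,0,0],"jaw": 1,"twist": [0,0,0]},
    {"xyz": [0,0,0],"jaw": 1,"twist": [0,0,0]},
    {"xyz": [0,0,0],"jaw": 1,"twist": [0,0,0]},
    {"xyz": [0,0,0],"jaw": 1,"twist": [0,0,0]},
    {"xyz": [0,0,0],"jaw": 1,"twist": [0,0,0]},
    {"xyz": [0,0,0],"jaw": 1,"twist": [0,0,0]},
    {"xyz": [0,0,0],"jaw": 1,"twist": [0,0,0]},
  ],
)

```text
time_s: 4.95
tool_pos: [0.4454, -0.2873, 0.4378]
tool_rot: [180.0, -0.0, 15.4]
force: [-0.1, 0.0, 0.4]
grip_width: 0.0006
grasp_force: 0.0
```

Run:
```python
from h import *
snap('wrist','w2');snap('side','s2')
a=cv2.imread('pics/w2.png');b=cv2.imread('pics/s2.png')[110:230,260:400]
cv2.imwrite('pics/m2.png',np.hstack([cv2.resize(a,(400,300)),cv2.resize(b,(350,300))]))
th=np.radians(15.35);u=np.array([np.cos(th),np.sin(th)]);v=np.array([-u[1],u[0]])
H=np.array([.5611,-.2556])
for a in (0,.75):
 for m in((-.148,.04),(-.148,-.04),(-.08,-.04),(-.08,.04)):
  x=m[0]*np.cos(a)+.01*np.sin(a);z=.087-m[0]*np.sin(a)+.01*np.cos(a)
  X=[*(H+u*x+v*m[1]),z]
  print(a,m,'wrist',(proj('w2',X)/1.4).round(),'side',((proj('s2',X)-[260,110])*2.5+[400,0]).round())
```

```text
0 (-0.148, 0.04) wrist [172. 157.] side [610. 116.]
0 (-0.148, -0.04) wrist [227. 157.] side [598.  90.]
0 (-0.08, -0.04) wrist [229. 110.] side [550.  92.]
0 (-0.08, 0.04) wrist [170. 110.] side [560. 118.]
0.75 (-0.148, 0.04) wrist [159. 144.] side [579.  50.]
0.75 (-0.148, -0.04) wrist [240. 144.] side [568.  25.]
0.75 (-0.08, -0.04) wrist [235.  90.] side [530.  59.]
0.75 (-0.08, 0.04) wrist [163.  90.] side [540.  84.]
```

View pics/m2.png

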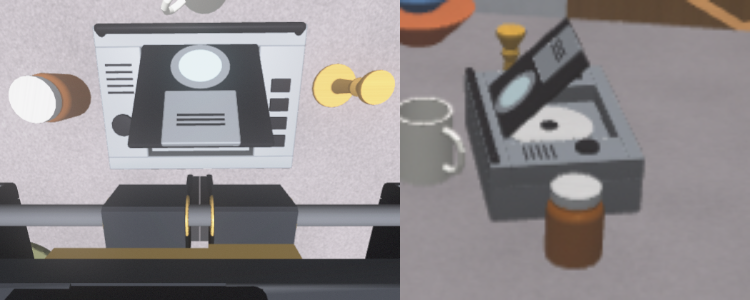

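The lid stands fully open: the pad corners at (159,144), (240,144) and (163–235,90) match the prediction for 0.75 rad. The player and its neighbours have not moved. Next I go above the raised pad and follow its arc down.

Emit:
servo_tool(
  plan=[
    {"xyz": [1.5,0,0],"jaw": 1,"twist": [0,0,0]},
    {"xyz": [3.5,0,0.5],"jaw": 1,"twist": [0,0,0]},
    {"xyz": [4.3,0,2],"jaw": 1,"twist": [0,0,0]},
    {"xyz": [4.3,0,4],"jaw": 1,"twist": [0,0,0]},
    {"xyz": [4.3,0,5.2],"jaw": 1,"twist": [0,0,0]},
    {"xyz": [4.3,0,5.8],"jaw": 1,"twist": [0,0,0]},
    {"xyz": [4.3,0,6.2],"jaw": 1,"twist": [0,0,0]},
    {"xyz": [4.3,0,6.6],"jaw": 1,"twist": [0,0,0]},
    {"xyz": [4.3,0,7.0],"jaw": 1,"twist": [0,0,0]},
    {"xyz": [4.3,0,7.0],"jaw": 1,"twist": [0,0,0]},
  ],
)

```text
time_s: 5.88
tool_pos: [0.4867, -0.276, 0.3676]
tool_rot: [180.0, 0.0, 15.4]
force: [0.2, 0.9, -0.3]
grip_width: 0.0004
grasp_force: 0.0
```

Emit:
servo_tool(
  plan=[
    {"xyz": [0,0,0.25],"jaw": 1,"twist": [0,0,0]},
    {"xyz": [-0.1,0,0.5],"jaw": 1,"twist": [0,0,0]},
    {"xyz": [-0.25,0,0.75],"jaw": 1,"twist": [0,0,0]},
    {"xyz": [-0.45,0,1.0],"jaw": 1,"twist": [0,0,0]},
    {"xyz": [-0.45,0,1.0],"jaw": 1,"twist": [0,0,0]},
  ],
)

```text
time_s: 6.3
tool_pos: [0.482, -0.2773, 0.3573]
tool_rot: [-180.0, 0.0, 15.4]
force: [0.4, -0.2, 0.2]
grip_width: 0.0007
grasp_force: 0.2
```

Emit:
servo_tool(
  plan=[
    {"xyz": [-0.2,0,0.2],"jaw": 1,"twist": [0,0,0]},
    {"xyz": [-0.4,0,0.45],"jaw": 1,"twist": [0,0,0]},
    {"xyz": [-0.6,0,0.7],"jaw": 1,"twist": [0,0,0]},
    {"xyz": [-0.8,0,0.9],"jaw": 1,"twist": [0,0,0]},
    {"xyz": [-0.8,0,0.9],"jaw": 1,"twist": [0,0,0]},
  ],
)

```text
time_s: 6.72
tool_pos: [0.4743, -0.2794, 0.3481]
tool_rot: [-180.0, 0.0, 15.4]
force: [0.8, 0.2, -0.3]
grip_width: 0.0004
grasp_force: 0.3
```

Run:
```python
from h import *
snap('side','s3');snap('wrist','w3')
a=cv2.imread('pics/w3.png');b=cv2.imread('pics/s3.png')[100:200,280:400]
cv2.imwrite('pics/m3.png',np.hstack([cv2.resize(a,(400,300)),cv2.resize(b,(360,300),interpolation=cv2.INTER_CUBIC)]))
```

```text
(no output)
```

View pics/m3.png

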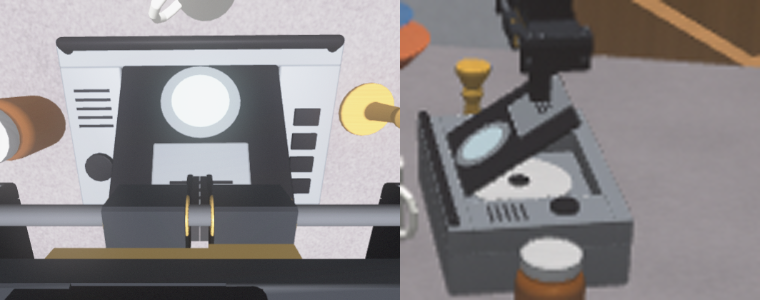

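The side crop shows the tip on the pad, with the lid lowered to roughly 0.6 rad at low force. The wrist view shows the fingers central on the pad (about column 200, row 180). Continuing along the arc.

Emit:
servo_tool(
  plan=[
    {"xyz": [-0.25,0,0.35],"jaw": 1,"twist": [0,0,0]},
    {"xyz": [-0.5,0,0.7],"jaw": 1,"twist": [0,0,0]},
    {"xyz": [-0.7,0,1.05],"jaw": 1,"twist": [0,0,0]},
    {"xyz": [-0.9,0,1.4],"jaw": 1,"twist": [0,0,0]},
    {"xyz": [-1.1,0,1.8],"jaw": 1,"twist": [0,0,0]},
    {"xyz": [-1.3,0,2.15],"jaw": 1,"twist": [0,0,0]},
    {"xyz": [-1.5,0,2.55],"jaw": 1,"twist": [0,0,0]},
    {"xyz": [-1.65,0,2.9],"jaw": 1,"twist": [0,0,0]},
    {"xyz": [-1.8,0,3.3],"jaw": 1,"twist": [0,0,0]},
    {"xyz": [-1.8,0,3.3],"jaw": 1,"twist": [0,0,0]},
  ],
)

```text
time_s: 7.65
tool_pos: [0.457, -0.2841, 0.3148]
tool_rot: [-180.0, 0.1, 15.4]
force: [-0.0, -1.7, 0.9]
grip_width: 0.0002
grasp_force: 0.6
```

Emit:
servo_tool(
  plan=[
    {"xyz": [-0.15,0,0.4],"jaw": 1,"twist": [0,0,0]},
    {"xyz": [-0.3,0,0.8],"jaw": 1,"twist": [0,0,0]},
    {"xyz": [-0.4,0,1.2],"jaw": 1,"twist": [0,0,0]},
    {"xyz": [-0.5,0,1.6],"jaw": 1,"twist": [0,0,0]},
    {"xyz": [-0.6,0,2.0],"jaw": 1,"twist": [0,0,0]},
    {"xyz": [-0.7,0,2.45],"jaw": 1,"twist": [0,0,0]},
    {"xyz": [-0.75,0,2.8],"jaw": 1,"twist": [0,0,0]},
    {"xyz": [-0.8,0,3.2],"jaw": 1,"twist": [0,0,0]},
    {"xyz": [-0.8,0,3.4],"jaw": 1,"twist": [0,0,0]},
    {"xyz": [-0.8,0,3.4],"jaw": 1,"twist": [0,0,0]},
  ],
)

```text
time_s: 8.48
tool_pos: [0.4497, -0.2861, 0.2812]
tool_rot: [-180.0, 0.0, 15.4]
force: [-0.5, -1.9, 1.1]
grip_width: 0.0
grasp_force: 1.0
```

Emit:
servo_tool(
  plan=[
    {"xyz": [-0.1,0,0.15],"jaw": 1,"twist": [0,0,0]},
    {"xyz": [-0.2,0,0.3],"jaw": 1,"twist": [0,0,0]},
    {"xyz": [-0.2,0,0.45],"jaw": 1,"twist": [0,0,0]},
    {"xyz": [-0.2,0,0.6],"jaw": 1,"twist": [0,0,0]},
    {"xyz": [-0.2,0,0.7],"jaw": 1,"twist": [0,0,0]},
    {"xyz": [-0.2,0,0.7],"jaw": 1,"twist": [0,0,0]},
    {"xyz": [-0.2,0,0.7],"jaw": 1,"twist": [0,0,0]},
  ],
)

```text
time_s: 9.07
tool_pos: [0.4479, -0.2866, 0.2747]
tool_rot: [180.0, 0.0, 15.4]
force: [1.2, -0.2, 0.7]
grip_width: -0.0
grasp_force: 1.1
```

Emit:
servo_tool(
  plan=[
    {"xyz": [0,0,0.05],"jaw": 1,"twist": [0,0,0]},
    {"xyz": [0,0,0.1],"jaw": 1,"twist": [0,0,0]},
    {"xyz": [0,0,0.1],"jaw": 1,"twist": [0,0,0]},
  ],
)

```text
time_s: 9.32
tool_pos: [0.4479, -0.2866, 0.2742]
tool_rot: [180.0, 0.0, 15.4]
force: [-0.0, 1.4, 6.6]
grip_width: 0.0006
grasp_force: 3.0
```

Emit:
servo_tool(
  plan=[
    {"xyz": [0,0,0.05],"jaw": 1,"twist": [0,0,0]},
    {"xyz": [0,0,0.08],"jaw": 1,"twist": [0,0,0]},
    {"xyz": [0,0,0.08],"jaw": 1,"twist": [0,0,0]},
  ],
)

```text
time_s: 9.57
tool_pos: [0.4479, -0.2866, 0.2739]
tool_rot: [180.0, 0.0, 15.4]
force: [-1.4, 2.3, 9.6]
grip_width: 0.0006
grasp_force: 4.4
```

The lid is on the stop again, with the same force and height as the first press. Letting go and drawing back.

Emit:
servo_tool(
  plan=[
    {"xyz": [0,0,-0.3],"jaw": 1,"twist": [0,0,0]},
    {"xyz": [0,0,-0.8],"jaw": 1,"twist": [0,0,0]},
    {"xyz": [0,0,-2],"jaw": 1,"twist": [0,0,0]},
    {"xyz": [0,0,-5],"jaw": 1,"twist": [0,0,0]},
    {"xyz": [0,0,-9],"jaw": 1,"twist": [0,0,0]},
    {"xyz": [0,0,-13],"jaw": 1,"twist": [0,0,0]},
    {"xyz": [0,0,-16],"jaw": 1,"twist": [0,0,0]},
    {"xyz": [0,0,-16.5],"jaw": 1,"twist": [0,0,0]},
    {"xyz": [0,0,-16.5],"jaw": 1,"twist": [0,0,0]},
    {"xyz": [0,0,-16.5],"jaw": 1,"twist": [0,0,0]},
  ],
)

```text
time_s: 10.4
tool_pos: [0.4473, -0.2866, 0.4375]
tool_rot: [-180.0, 0.1, 15.4]
force: [-0.5, 0.0, -0.1]
grip_width: 0.0002
grasp_force: 0.0
```

Emit:
servo_tool(
  plan=[
    {"xyz": [0,0,0],"jaw": 1,"twist": [0,0,0]},
    {"xyz": [0,0,0],"jaw": 1,"twist": [0,0,0]},
    {"xyz": [0,0,0],"jaw": 1,"twist": [0,0,0]},
    {"xyz": [0,0,0],"jaw": 1,"twist": [0,0,0]},
    {"xyz": [0,0,0],"jaw": 1,"twist": [0,0,0]},
    {"xyz": [0,0,0],"jaw": 1,"twist": [0,0,0]},
  ],
)

```text
time_s: 10.9
tool_pos: [0.4478, -0.2866, 0.4376]
tool_rot: [-180.0, 0.0, 15.4]
force: [0.0, 0.1, -0.3]
grip_width: 0.0004
grasp_force: 0.0
```

Run:
```python
from h import *
snap('wrist','w4');snap('side','s4')
a=cv2.imread('pics/w4.png');b=cv2.imread('pics/s4.png')[110:230,260:400]
cv2.imwrite('pics/m4.png',np.hstack([cv2.resize(a,(400,300)),cv2.resize(b,(350,300))]))
```

```text
(no output)
```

View pics/m4.png

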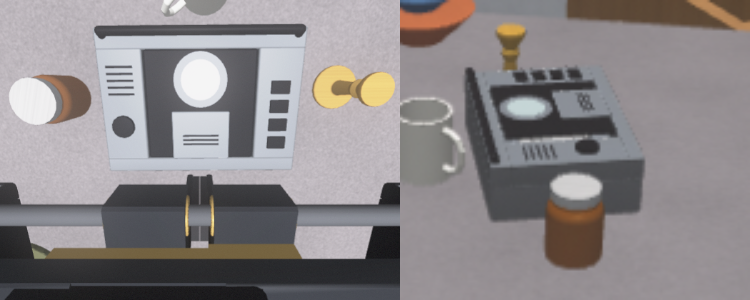

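The lid is shut flat and latched (pad at 172–229, 110–157 as predicted for angle 0). Nothing else has moved and the arm is clear.

```bash
python3 -c "
from cell import env
print(env.sign_off())"
```

```text
the job is handed in; nothing more can be done
None
```

The lid was pressed once and stood fully open on its own, then was pressed shut and stayed latched; the pictures show the player, mug, jar and candlestick unmoved and the arm clear, and the job was handed in at about 11 s.

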